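# Slide a well plate under the scanner's low bridge and start the scan

### The job

Push the lidded black well plate along the bench, flat all the way and never lifted or tipped, endwise between the flared guide rails and under the scanner's low bridge until it is fully home against the red end stop. Then press the green start button on the scanner right down and let it go, not before the plate is home. Leave the bottle, jar, tally counter and culture flask where they are.

Things in the scene. Friction and masses are not known exactly. Their poses are not given: they have to be found in the camera images.
- plate: Loose black multi-well plate, white wells, clear lid fixed on (one rigid piece, 0.10 to 0.20 kg), flat on the bench (z = 0). 128 mm long (its x), 86 wide (y), 20 high, upright sides. Origin: centre of its underside. Starts before the scanner's mouth, off to its +y side by 15 to 65 mm and turned up to 0.25 rad from its x. Push it low at its sides; either end may go first.
- scanner: Fixed cream scanner on the bench. Origin: on the bench under the middle of the bridge. Its x is the feed direction (roughly world -y), its y roughly world +x, z up. Bridge: x -25 to 25 mm, y -66 to 66, top at 60 mm; opening 92 wide, 24 mm high (4 mm over the plate). Control pod: box x -45 to 45, y 66 to 134, 50 mm high, start button on it at x 0, y 100.
- mouth (a point): Point on the bench in the middle of the flared mouth of the guide rails, at x = -96 mm, y = 0 in the scanner's frame. Aluminium rails, 12 mm high and 8 mm thick: inner faces at y = +-46 mm from x = -50 to 64 mm; from there to the mouth they flare outwards at 0.42 rad, to about 132 mm apart.
- stop (a point): Foot of the near face of the red end stop (12 mm high), in the middle of the lane, at x = 64 mm, y = 0 in the scanner's frame. With the plate fully home against it, the plate's origin lies on the scanner's origin and 39 mm of the plate sticks out before the bridge.
- start_top (a point): Centre of the top of the round green start button (28 mm across, facing up) on the scanner's control pod, when not pressed.
- start (a joint): Travel of the start button: 0 released, 0.006 m fully down. Springs back; 5 N presses it fully down.
- bottle: Bystander: amber bottle with blue cap, 60 mm across, 140 mm high, loose, upright. Origin: centre of its underside.
- jar: Bystander: orange jar with white lid, 58 mm across, 75 mm high, loose, upright. Origin: centre of its underside.
- counter: Bystander: steel hand tally counter on a foot of 50 x 55 mm, about 58 mm high, loose. Origin: centre of its underside.
- flask: Bystander: pink-tinted culture flask lying flat with a blue cap at its +x end, 151 x 80 x 37 mm, loose. Origin: on its underside, near the middle.

How it is judged:
By the outcome, as a careful person would: the job done as asked, in the order asked, and still so for the second after the job is handed in, with the robot touching nothing.
It also fails if it takes over 58 s, if anything falls off the work surface, if the arm or the gripper's body presses on something with over 40 N, if the wrist force passes 120 N, or if a joint passes its speed limit or range.

### The arm

A 6-joint arm with a two-finger parallel gripper is mounted at the origin on the work surface. World frame = base frame: x ahead of the robot, y to its left, z up, the work surface at z = 0. Lengths are in m, angles in rad, forces in N, time in s.
With the tool pointing down it reaches from about 0.35 to 0.775 m from the base axis. Payload 7.3 kg.
Tool frame: the origin (TCP) lies midway between the tips of the shut fingers; the grasp point (between the pads) lies 19 mm behind it; z points along the fingers, y is the direction in which the jaws open and shut (so a half turn about z gives the same grasp; the last joint's range is limited). The gripper opens to 92 mm and grips with 3 to 60 N. Pads are 19 mm wide; open, the fingers measure 130 mm over their backs; the gripper's body (75 mm by 190 mm) begins 47 mm behind the grasp point.
Start: joints at [-1.324, 0.342, 1.524, -0, 1.275, -0.146], TCP at [0.201, -0.485, 0.227] pointing down, gripper open.
Joint ranges: [-2.53, 2.53], [-0.77, 2.02], [0.04, 2.7], [-1, 4.14], [0.28, 2.66], [-3.11, 3.11]. Speed limits (rad/s): [2.57, 2.57, 3.14, 3.14, 3.14, 3.14].

### API

Orientations are given as [roll, pitch, yaw] about the fixed x, y, z axes, in that order (R = Rz(yaw) Ry(pitch) Rx(roll)).
In Python, from cell import robot gives the robot as it stands.
- The arm moves only by the tool step_arm, never from a script. Its argument "moves" is a list that holds one entry, the list of rows, each a list of 4 numbers: the shift along the tool's x, y, z in m, then the turn about the tool's z in rad. In form: [[[dx, dy, dz, roll], ...]]. A call has 1 to 8 rows; each row shifts and turns the commanded pose from where the row before left it, along the tool's axes as they then stand; what a row does not reach is not made up. A row lasts 1/12 s, in which the tool goes at most 41.7 mm and 7.16 degrees, less where a joint would pass 70% of its speed; a pose out of reach is approached as far as the arm can. A call with a gripper value outside its range is refused whole. "hand" is the opening, from 0 (shut) to 1 (fully open), set as the call begins (left out, the last holds). The fingers move at their own pace and stop on an object; "force" is the grip in N (left out, the last holds). Time passes only in rows, so rows that do not move let the fingers close. It gives the time, the measured TCP pose, the force and the opening at its end, in the units of the state.
- robot.observe(): the state, without advancing time (a new reading comes with each control period).
- robot.read_camera(name): name is "scene" or "top" or "wrist"; returns a dict with "frame" (480x640x3 uint8, red, green, blue), "fovy" (degrees; the focal length in pixels is half the picture's height over the tangent of half this angle, whatever the lens; pixels are square), "cx", "cy" (the principal point, pixels), "R" (3x3) and "t" (3): a world point X has camera coordinates R X + t. Camera axes: x right, y down, z forward; pixel columns grow to the right and rows downward; lengths in m; the calibration is good to about 2 mm. A picture is of the moment at which its call begins. There is no depth.
- robot.hand_in(): hands the job in, once; it reports no verdict.
The state is a dict: "time": time; "qpos": joint angles; "qvel": joint speeds; "joint_efforts": joint torques, N m; "tool_pos": TCP position; "tool_rot": TCP orientation; "contact_force": force on the tool from outside, world axes, zero at the start; "torque": the same for the moment, N m; "opening": finger opening in m.
Only numpy, scipy, OpenCV 4.12 (cv2) and the standard library are available. Lean on these libraries where they do the work, as an engineer would, in place of code of your own. Each camera call takes 0.05 s, during which the arm holds its last target.

## Working session

There is one attempt and no reset: what is moved stays moved. The work goes in short steps, Python scripts to look and compute and a tool call to move; the robot and the scene stay as the last step left them, time stands still between calls to the robot, and variables do not carry over. Pictures are saved under pics/ and viewed, and the job is handed in when it is done.

Besides the shell and the picture viewer there is one more tool, called after ">>>" by a JSON object that holds its "api" and its "payload". step_arm: Moves the arm, as the interface text tells. Its arguments: {"type":"object","properties":{"moves":{"type":"array","items":{"type":"array","items":{"type":"array","items":{"type":"number"}}}},"hand":{"type":"number"},"force":{"type":"number"}},"required":["moves"]}

```bash
mkdir -p pics; ls; python3 - <<'E'
from cell import robot
import cv2
for n in ["scene","top","wrist"]:
    d=robot.read_camera(n); cv2.imwrite(f"pics/{n}0.png",d["frame"][:,:,::-1]); print(n,d["fovy"],d["cx"],d["cy"],d["R"],d["t"])
print(robot.observe())
E
```

```text
pics
scene 45.94496343743983 321.88691786017665 238.5026363270782 [[ 0.27932321  0.96019205  0.00312613]
 [ 0.7995699  -0.2307925  -0.55445721]
 [-0.53166392  0.15737232 -0.83220636]] [-0.18052626 -0.37223222  1.58453518]
top 51.18664969684413 322.6521606777377 243.319286448557 [[ 0.00642816 -0.99984352 -0.0164809 ]
 [-0.99756308 -0.00526672 -0.06957131]
 [ 0.06947362  0.01688795 -0.99744083]] [0.04412873 0.5346131  1.14351459]
wrist 63.928643645002786 327.6301122723947 241.4781082153729 [[ 0.38247007 -0.92396547 -0.0021122 ]
 [-0.88130451 -0.36549553  0.29952526]
 [-0.277523   -0.11269795 -0.95408603]] [-0.52414497 -0.03647057  0.39243024]
{'time': 0.15, 'qpos': array([-1.32399144e+00,  3.42557890e-01,  1.52475421e+00, -2.16051786e-05,
        1.27536816e+00, -1.46004659e-01]), 'qvel': array([ 0.00055686, -0.00058125, -0.00278019,  0.00099623, -0.00036963,
        0.00035256]), 'joint_efforts': array([ 1.63648408e-03, -4.31464863e+01, -2.44355410e+01,  7.17499852e-02,
        5.37196209e-02, -7.53547556e-05]), 'tool_pos': array([ 0.20090631, -0.48473868,  0.22622223]), 'tool_rot': array([-3.14051360e+00, -1.37790790e-04,  3.92815775e-01]), 'contact_force': array([-0.15868709,  0.06106198, -0.09975777]), 'torque': array([ 0.05719147, -0.00673005,  0.05241452]), 'opening': 0.09135655761754213}
```

View pics/top0.png

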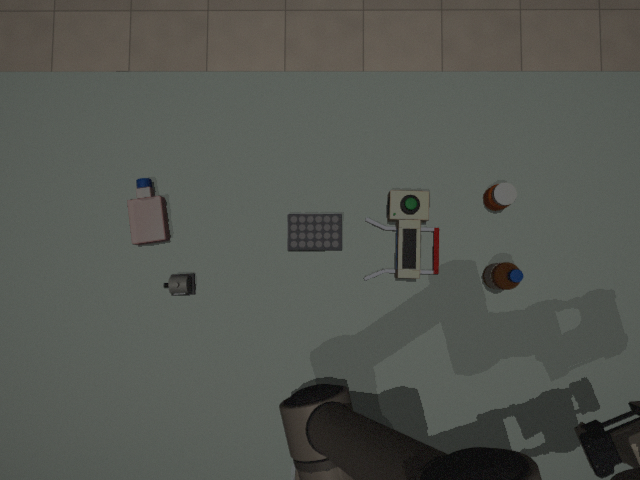

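View pics/scene0.png

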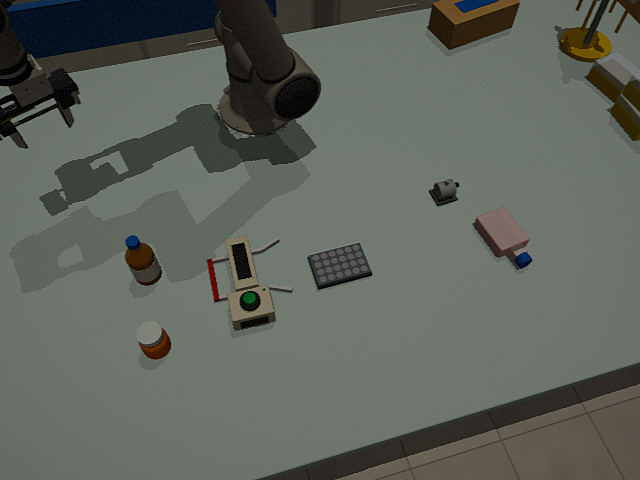

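The top view has the plate at about (315,232), the scanner bridge at (408,249) and the button at (410,203). The bottle and jar are beyond the stop, and the flask and counter are far off to the left. Next I'll enlarge crops.

```bash
python3 - <<'E'
import cv2
a=cv2.imread("pics/top0.png")[175:300,275:455]
cv2.imwrite("pics/topc.png",cv2.resize(a*1,None,fx=4.4,fy=4.4,interpolation=cv2.INTER_CUBIC))
a=cv2.imread("pics/scene0.png")[220:340,195:385]
cv2.imwrite("pics/scenec.png",cv2.resize(a,None,fx=4.2,fy=4.2,interpolation=cv2.INTER_CUBIC))
E
```

```text
(no output)
```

View pics/topc.png

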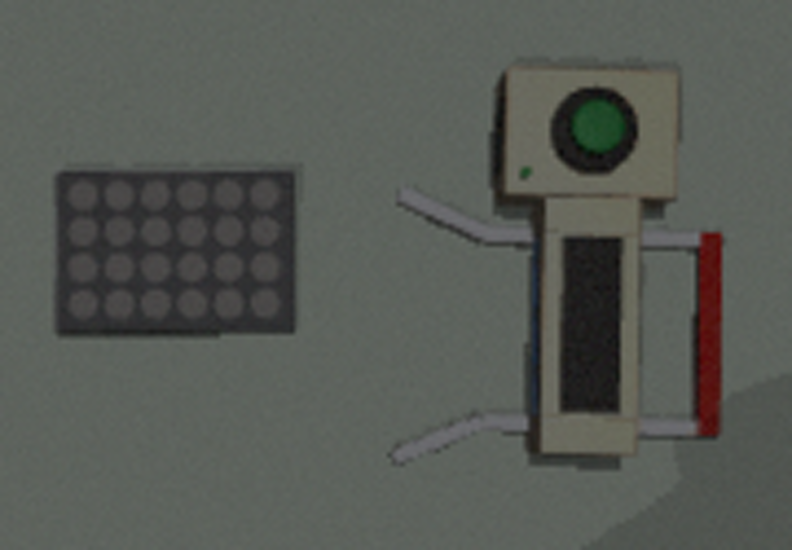

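View pics/scenec.png

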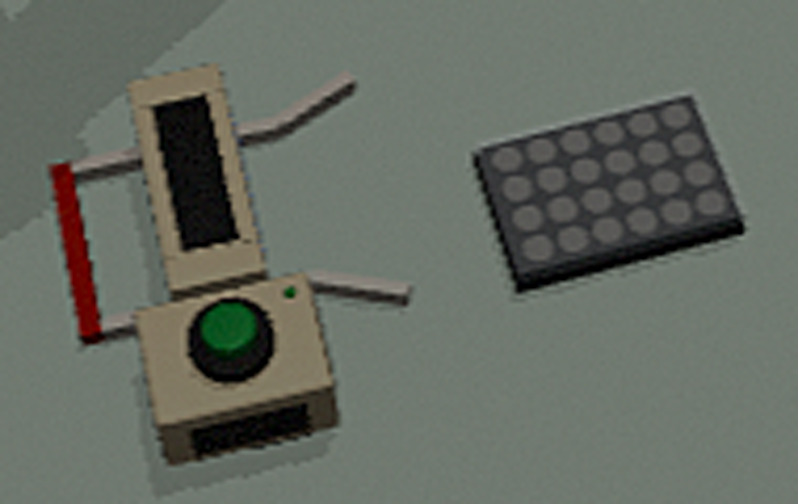

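```bash
cat > h.py <<'E'
import numpy as np
from scipy.optimize import least_squares
def proj(d,X):
    X=np.atleast_2d(X); c=X@np.array(d["R"]).T+np.array(d["t"]); f=240/np.tan(np.radians(d["fovy"])/2)
    return np.c_[d["cx"]+f*c[:,0]/c[:,2], d["cy"]+f*c[:,1]/c[:,2]]
def ray(d,uv,z):
    f=240/np.tan(np.radians(d["fovy"])/2); R=np.array(d["R"]);t=np.array(d["t"])
    C=-R.T@t; v=R.T@np.array([(uv[0]-d["cx"])/f,(uv[1]-d["cy"])/f,1]); return C+v*(z-C[2])/v[2]
def T(p,L):
    c,s=np.cos(p[2]),np.sin(p[2]); L=np.atleast_2d(L)
    return np.c_[p[0]+c*L[:,0]-s*L[:,1],p[1]+s*L[:,0]+c*L[:,1],L[:,2]]
def fit(obs,p0):
    def r(p): return np.concatenate([(proj(d,T(p,np.array(L)/1000.))-uv).ravel() for d,L,uv in obs])
    s=least_squares(r,p0,loss="soft_l1"); return s.x,r(s.x).reshape(-1,2)
E
cat > m.py <<'E'
from cell import robot
import numpy as np
from h import *
t=robot.read_camera("top"); s=robot.read_camera("scene")
tc=lambda P:np.array(P)/4.4+[275,175]+(.5/4.4-.5)
sc=lambda P:np.array(P)/4.2+[195,220]+(.5/4.2-.5)
# scanner: x feed(-y world), y world +x
# scanner-frame z up, y = world+x, x= world -y  -> yaw -pi/2
Lt=[[-45,134,50],[45,134,50],[45,66,50],[-45,66,50],[-25,-66,60],[25,-66,60],[0,100,58]]
Pt=tc([[507,67],[680,68],[678,200],[503,195],[529,452],[636,453],[598,125]])
Ls=[[-45,134,50],[45,134,50],[45,66,50],[-45,66,50],[-25,-66,60],[25,-66,60],[0,100,58]]
Ps=sc([[337,386],[160,424],[136,312],[309,273],[219,66],[128,84],[230,327]])
for o in ([(t,Lt,Pt)],[(s,Ls,Ps)],[(t,Lt,Pt),(s,Ls,Ps)]):
    p,r=fit(o,[.55,-.1,-1.57]); print(p,np.abs(r).max(1).round(1))
ps=p
print("stop",T(p,[.064,0,0]),"mouth",T(p,[-.096,0,0]),"btn",T(p,[0,.1,.058]))
# plate; plate x = feed dir
L=[[-64,43,20],[64,43,20],[64,-43,20],[-64,-43,20]]
A=tc([[57,172],[296,171],[296,333],[57,334]]); B=sc([[742,231],[518,286],[476,151],[691,97]])
for o in ([(t,L,A)],[(s,L,B)],[(t,L,A),(s,L,B)]):
    p,r=fit(o,[.55,.1,-1.57]); print(p,np.abs(r).max(1).round(1))
c,sn=np.cos(ps[2]),np.sin(ps[2]); d=p[:2]-ps[:2]; print("plate in scanner",c*d[0]+sn*d[1],-sn*d[0]+c*d[1],p[2]-ps[2])
E
python3 m.py
```

```text
[ 0.5218125  -0.14494935 -1.60720264] [1.2 0.4 0.  0.5 1.4 0.7 0.8]
[ 0.52506518 -0.14761345 -1.59049743] [0.3 1.4 0.4 0.6 1.3 0.8 3.3]
[ 0.52272476 -0.1463005  -1.59837096] [1.4 0.5 0.6 0.7 2.3 0.6 0.6 0.7 0.6 1.5 1.5 2.2 1.9 2.3]
stop [[ 0.5209602  -0.21027617  0.        ]] mouth [[ 0.52537159 -0.050337    0.        ]] btn [[ 0.62268674 -0.14905762  0.058     ]]
[ 0.56064125  0.06587326 -1.56214479] [0.3 0.3 0.5 0.4]
[ 0.57132301  0.06232892 -1.57331026] [1.1 0.9 1.2 1.1]
[ 0.56345354  0.06499716 -1.55732528] [1.1 1.4 1.3 1.1 4.4 2.9 2.4 3.1]
plate in scanner -0.21234027567059754 0.03488757758563521 0.041045681182605875
```

>>> {"api": "step_arm", "payload": {"moves": [[[0, 0, -0.015, -0.12], [0, 0, -0.015, -0.12], [0, 0, -0.015, -0.12], [0, 0, -0.015, -0.12], [0, 0, -0.015, -0.12], [0, 0, 0, -0.12], [0, 0, 0, -0.12], [0, 0, 0, -0.12]]], "hand": 0.45}}

```text
time: 0.92
tool_pos: [0.201, -0.485, 0.3019]
tool_rot: [3.141, 0.0, 1.359]
contact_force: [-0.5, 0.0, -0.2]
opening: 0.0435
```

>>> {"api": "step_arm", "payload": {"moves": [[[0, 0, 0, -0.1], [0, 0, 0, -0.09], [0, 0, 0, 0]]]}}

```text
time: 1.17
tool_pos: [0.2009, -0.485, 0.3016]
tool_rot: [-3.142, -0.0, 1.546]
contact_force: [-0.6, 0.0, 0.4]
opening: 0.0408
```

```bash
cat > go.py <<'E'
from cell import robot
import numpy as np,sys
o=robot.observe(); p=o["tool_pos"]; y=o["tool_rot"][2]
from scipy.spatial.transform import Rotation as Ro
R=Ro.from_euler("xyz",o["tool_rot"]).as_matrix()
print("t",round(o["time"],2),"p",p.round(4),"rpy",o["tool_rot"].round(4),"F",o["contact_force"].round(1),"op",round(o["opening"],4))
if len(sys.argv)>1:
    a=list(map(float,sys.argv[1:])); print("tool delta",(R.T@(np.array(a[:3])-p)).round(4), "roll",round(y-a[3],4) if len(a)>3 else "")
E
python3 go.py .54 0 .3 1.543; python3 -c "
from cell import robot;import numpy as np
d=robot.read_camera('wrist');R=np.array(d['R']);print(-R.T@d['t'],R[2])"
```

```text
t 1.17 p [ 0.2009 -0.485   0.3016] rpy [-3.1415e+00 -2.0000e-04  1.5459e+00] F [-0.6  0.   0.4] op 0.0408
tool delta [0.4932 0.3269 0.0017] roll 0.0029
[ 0.20375938 -0.40306228  0.45971662] [-0.00689676 -0.29942764 -0.95409409]
```

>>> {"api": "step_arm", "payload": {"moves": [[[0.01, 0.02, 0, 0], [0.03, 0.025, 0, 0], [0.03, 0.025, 0, 0], [0.03, 0.025, 0, 0], [0.03, 0.025, 0, 0], [0.03, 0.025, 0, 0], [0.03, 0.025, 0, 0], [0.03, 0.025, 0, 0]]]}}

```text
time: 1.88
tool_pos: [0.403, -0.2689, 0.3019]
tool_rot: [3.141, 0.0, 1.539]
contact_force: [1.0, -0.2, -0.2]
opening: 0.0416
```

>>> {"api": "step_arm", "payload": {"moves": [[[0.035, 0.02, 0, 0], [0.035, 0.02, 0, 0], [0.035, 0.02, 0, 0], [0.035, 0.02, 0, 0], [0.035, 0.02, 0, 0], [0.035, 0.02, 0, 0], [0.035, 0.01, 0, 0], [0.03, 0, 0, 0]]]}}

```text
time: 2.55
tool_pos: [0.5411, 0.0032, 0.301]
tool_rot: [3.142, -0.0, 1.541]
contact_force: [-0.5, 0.3, 0.4]
opening: 0.0414
```

>>> {"api": "step_arm", "payload": {"moves": [[[0.02, 0, 0, 0], [0.01, 0, 0, 0], [0, 0, 0, 0]]]}}

```text
time: 2.8
tool_pos: [0.5404, 0.0324, 0.3016]
tool_rot: [-3.141, -0.0, 1.544]
contact_force: [0.1, 0.1, 0.1]
opening: 0.0413
```

```bash
python3 go.py .6 0.06 .3; python3 -c "
from cell import robot;import cv2
d=robot.read_camera('wrist');cv2.imwrite('pics/w1.png',cv2.resize(d['frame'][:,:,::-1],(800,600),interpolation=cv2.INTER_CUBIC))"
```

```text
t 2.8 p [0.5404 0.0324 0.3016] rpy [-3.1414e+00 -3.0000e-04  1.5435e+00] F [0.1 0.1 0.1] op 0.0413
tool delta [0.0292 0.0588 0.0016] roll
```

View pics/w1.png

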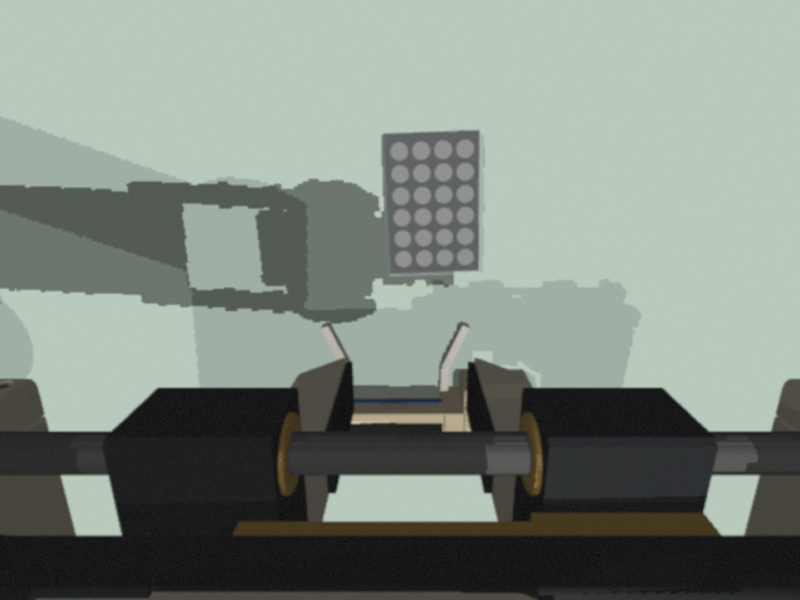

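```bash
python3 -c "
import cv2
from cell import robot
d=robot.read_camera('wrist');a=d['frame'][95:345,230:430,::-1]
cv2.imwrite('pics/w1c.png',cv2.resize(a[:140],None,fx=4,fy=4,interpolation=cv2.INTER_CUBIC))
cv2.imwrite('pics/w1d.png',cv2.resize(a[140:],None,fx=4,fy=4,interpolation=cv2.INTER_CUBIC))"
```

```text
(no output)
```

View pics/w1c.png

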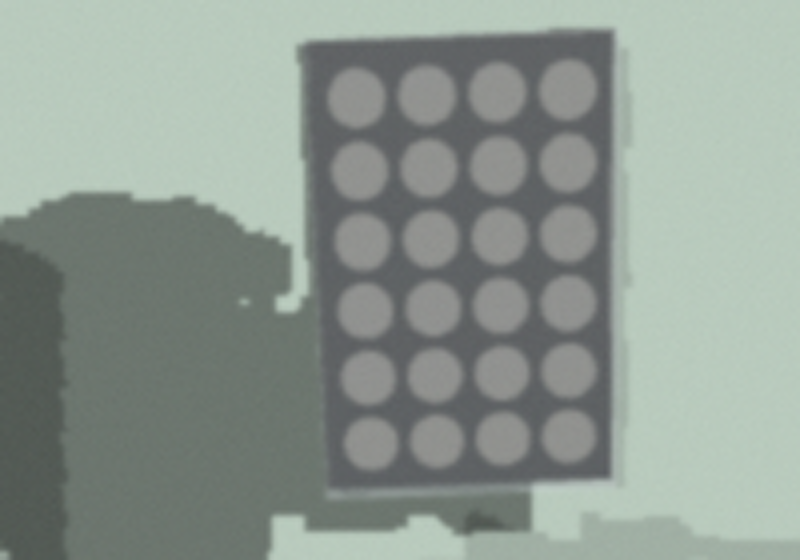

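View pics/w1d.png

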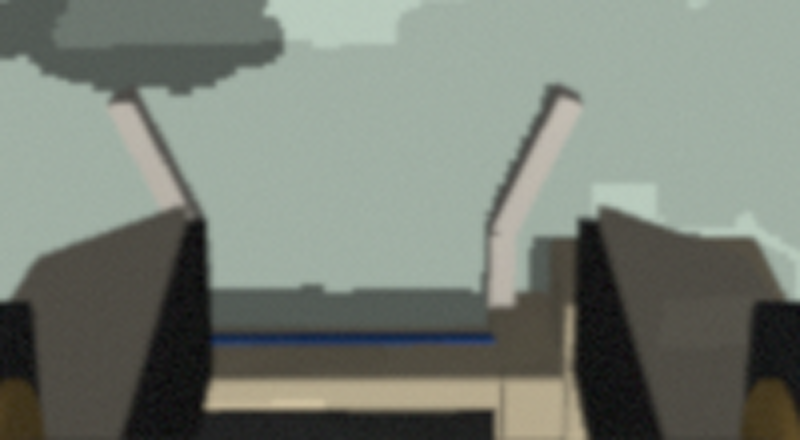

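```bash
cat > m2.py <<'E'
from cell import robot
from h import *
w=robot.read_camera("wrist")
C=lambda P,o:np.array(P)/4+[230,o]-.375
L=[[-64,-43,20],[-64,43,20],[64,43,20],[64,-43,20]]
p,r=fit([(w,L,C([[303,43],[614,31],[610,477],[328,488]],95))],[.56,.06,-1.57]); print("plate",p,np.abs(r).max(1).round(1))
for q in [[553,97],[138,98],[490,232]]: print(ray(w,C([q],235)[0],.012).round(4))
p2,r=fit([(w,[[-96,66,12],[-96,-66,12],[-50,46,12]],C([[553,97],[138,98],[490,232]],235))],[.52,-.146,-1.6]); print(p2,np.abs(r).max(1).round(1))
for ps in ([.5227,-.1463,-1.598],p2):
    c,sn=np.cos(ps[2]),np.sin(ps[2]); d=p[:2]-ps[:2]; print("plate in scanner",c*d[0]+sn*d[1],-sn*d[0]+c*d[1],p[2]-ps[2])
E
python3 m2.py
```

```text
plate [ 0.56290123  0.06556059 -1.56100277] [1.2 1.3 2.9 3. ]
[ 0.589 -0.053  0.012]
[ 0.4606 -0.0495  0.012 ]
[ 0.5691 -0.0982  0.012 ]
[ 0.521904   -0.14717609 -1.59739004] [1.1 1.7 0.2]
plate in scanner -0.2128756924109781 0.03442368255924364 0.03699723355205653
plate in scanner -0.21375159718203418 0.03532594599677058 0.036387270740161126
```

>>> {"api": "step_arm", "payload": {"moves": [[[0, 0, 0.01, 0.12], [0, 0, 0.01, 0.12], [0, 0, 0.01, 0.12], [0, 0, 0.01, 0.12], [0, 0, 0.01, 0.12], [0, 0, 0.01, 0.12], [0, 0, 0.01, 0.12], [0, 0, 0.01, 0.12]]]}}

```text
time: 3.62
tool_pos: [0.5406, 0.0288, 0.2213]
tool_rot: [3.141, 0.0, 0.574]
contact_force: [0.2, 0.2, 0.3]
opening: 0.0415
```

>>> {"api": "step_arm", "payload": {"moves": [[[0, 0, 0.01, 0.12], [0, 0, 0.01, 0.12], [0, 0, 0.01, 0.12], [0, 0, 0.01, 0.12], [0, 0, 0.01, 0.13], [0, 0, 0, 0]]]}}

```text
time: 4.12
tool_pos: [0.5395, 0.029, 0.1699]
tool_rot: [3.141, 0.003, -0.03]
contact_force: [-0.1, -0.3, -0.6]
opening: 0.0415
```

```bash
python3 -c "
from h import *
print(T([.5225,-.1465,-1.598],[[-.213,.108,0]]))";python3 go.py .6335 .0635 .009 -.0272
```

```text
[[0.63625371 0.06348356 0.        ]]
t 4.12 p [0.5395 0.029  0.1699] rpy [ 3.1414  0.0034 -0.0296] F [-0.1 -0.3 -0.6] op 0.0415
tool delta [ 0.0934 -0.0373  0.1606] roll -0.0024
```

>>> {"api": "step_arm", "payload": {"moves": [[[0.024, -0.0095, 0, 0], [0.024, -0.0095, 0, 0], [0.024, -0.0095, 0, 0], [0.024, -0.009, 0, 0], [0, 0, 0.03, 0], [0, 0, 0.03, 0], [0, 0, 0.03, 0], [0, 0, 0.02, 0]]]}}

```text
time: 4.78
tool_pos: [0.6365, 0.0646, 0.0593]
tool_rot: [3.141, 0.003, -0.02]
contact_force: [-0.8, -0.5, -0.5]
opening: 0.0416
```

>>> {"api": "step_arm", "payload": {"moves": [[[0, 0, 0.02, 0], [0, 0, 0.015, 0], [0, 0, 0.01, 0], [0, 0, 0.005, 0], [0, 0, 0, 0], [0, 0, 0, 0]]]}}

```text
time: 5.28
tool_pos: [0.638, 0.0656, 0.0125]
tool_rot: [3.141, -0.001, -0.022]
contact_force: [0.6, 0.5, -0.0]
opening: 0.0413
```

```bash
python3 go.py .6335 .0635 .009 -.0272; python3 -c "
from cell import robot;import cv2
d=robot.read_camera('wrist');cv2.imwrite('pics/w2.png',d['frame'][:,:,::-1])
d=robot.read_camera('scene');a=d['frame'][180:330,195:415,::-1];cv2.imwrite('pics/s2.png',cv2.resize(a,None,fx=3.6,fy=3.6))"
```

```text
t 5.28 p [0.638  0.0656 0.0125] rpy [ 3.1415e+00 -1.2000e-03 -2.1700e-02] F [ 0.6  0.5 -0. ] op 0.0413
tool delta [-0.0045  0.0022  0.0035] roll 0.0055
```

View pics/w2.png

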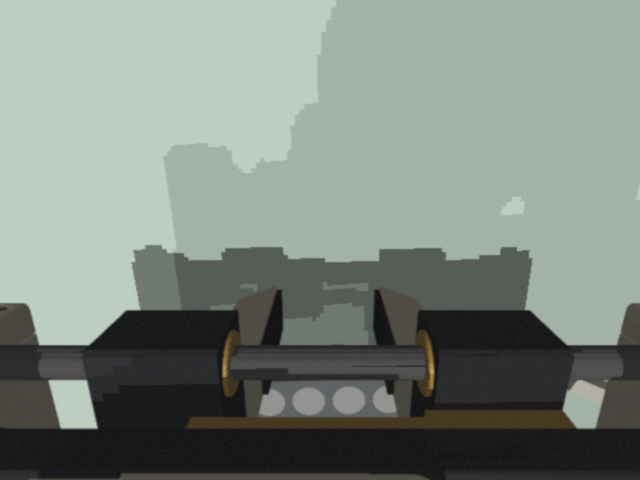

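View pics/s2.png

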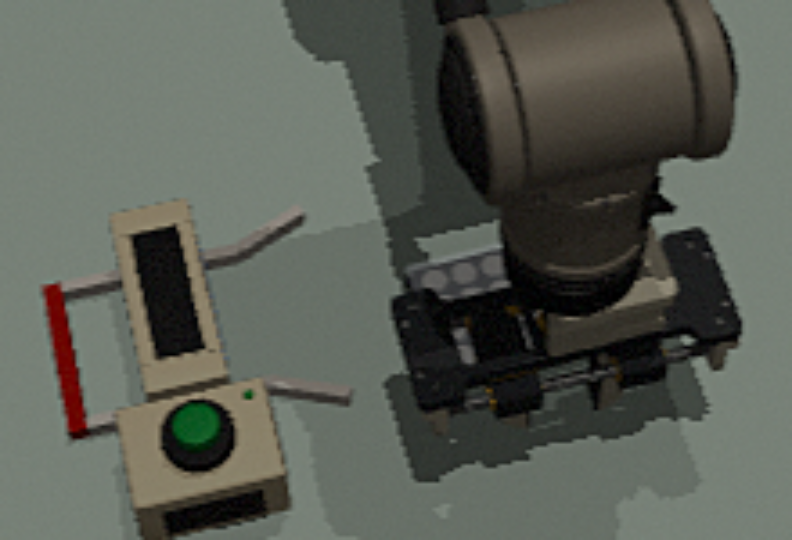

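>>> {"api": "step_arm", "payload": {"moves": [[[-0.005, 0, 0.003, 0.005], [-0.008, 0, 0, 0], [-0.008, 0, 0, 0], [-0.008, 0, 0, 0], [-0.007, 0, 0, 0], [-0.006, 0, 0, 0], [-0.005, 0, 0, 0], [-0.004, 0, 0, 0]]]}}

```text
time: 6.05
tool_pos: [0.5864, 0.0674, 0.0092]
tool_rot: [3.142, -0.001, -0.027]
contact_force: [2.1, 0.2, 1.1]
opening: 0.0417
```

>>> {"api": "step_arm", "payload": {"moves": [[[-0.003, 0, 0, 0], [-0.003, 0, 0, 0], [0, 0, 0, 0], [0, 0, 0, 0]]]}}

```text
time: 6.38
tool_pos: [0.58, 0.0676, 0.0085]
tool_rot: [3.141, 0.001, -0.027]
contact_force: [0.0, -0.0, 0.1]
opening: 0.0413
```

```bash
cat > sc.py <<'E'
from cell import robot
import sys
from h import *
p=robot.observe()["tool_pos"]; ps=[.5225,-.1465,-1.598]
c,s=np.cos(ps[2]),np.sin(ps[2]); d=p[:2]-ps[:2]; print("tool in scanner",round(c*d[0]+s*d[1],4),round(-s*d[0]+c*d[1],4),p[2].round(4), robot.observe()["tool_rot"][2].round(4),robot.observe()["contact_force"].round(1))
E
python3 sc.py; python3 -c "
from cell import robot;import cv2
d=robot.read_camera('wrist');cv2.imwrite('pics/w3.png',d['frame'][:,:,::-1])
d=robot.read_camera('top');a=d['frame'][150:300,255:455,::-1];cv2.imwrite('pics/t3.png',cv2.resize(a,None,fx=4,fy=4))"
```

```text
tool in scanner -0.2155 0.0516 0.0085 -0.0272 [ 0.  -0.   0.1]
```

View pics/w3.png

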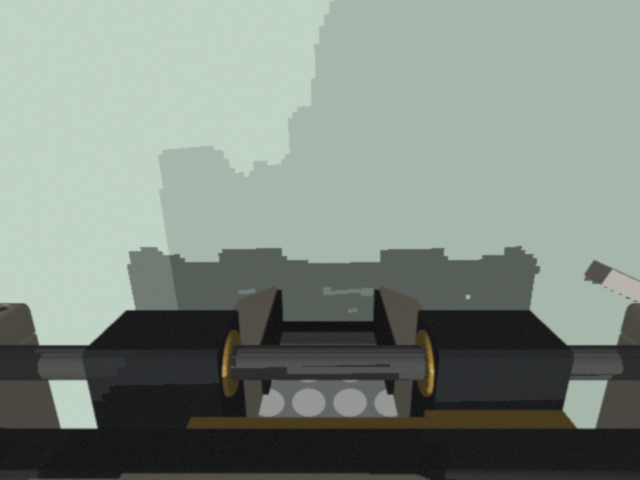

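View pics/t3.png

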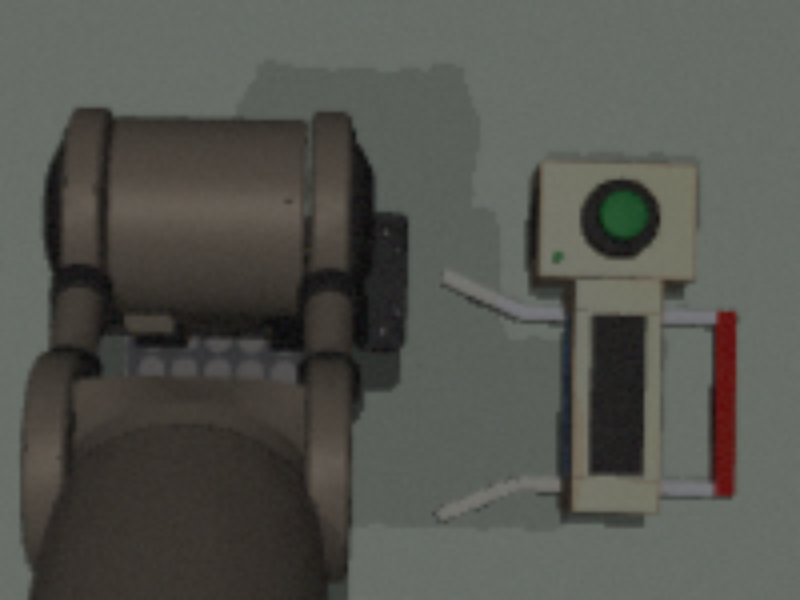

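>>> {"api": "step_arm", "payload": {"moves": [[[0.01, 0, 0, 0], [0.015, 0, 0, 0], [0, 0, -0.03, 0], [0, 0, -0.035, 0], [0, 0, -0.035, 0], [0, 0, -0.035, -0.12], [0, 0, -0.035, -0.12], [0, 0, -0.035, -0.12]]]}}

```text
time: 7.15
tool_pos: [0.6049, 0.0669, 0.2152]
tool_rot: [-3.141, 0.001, 0.339]
contact_force: [0.6, -0.3, 0.3]
opening: 0.0413
```

>>> {"api": "step_arm", "payload": {"moves": [[[0, 0, 0, -0.12], [0, 0, 0, -0.12], [0, 0, 0, -0.12], [0, 0, 0, -0.12], [0, 0, 0, -0.12], [0, 0, 0, -0.12], [0, 0, 0, -0.12], [0, 0, 0, -0.12]]]}}

```text
time: 7.82
tool_pos: [0.6052, 0.0669, 0.2133]
tool_rot: [-3.141, 0.0, 1.299]
contact_force: [-0.2, -0.1, 0.6]
opening: 0.0415
```

>>> {"api": "step_arm", "payload": {"moves": [[[0, 0, 0, -0.12], [0, 0, 0, -0.13], [0, 0, 0, 0]]]}}

```text
time: 8.07
tool_pos: [0.6052, 0.0668, 0.2133]
tool_rot: [-3.141, 0.0, 1.542]
contact_force: [-0.3, 0.4, -0.5]
opening: 0.0414
```

```bash
python3 sc.py; python3 go.py .5307 .1553 .21 1.5438; python3 -c "
import cv2
from cell import robot
d=robot.read_camera('wrist');cv2.imwrite('pics/w4.png',cv2.resize(d['frame'][:,:,::-1],(800,600)))"
```

```text
tool in scanner -0.2155 0.0768 0.2133 1.5423 [-0.3  0.4 -0.5]
t 8.07 p [0.6052 0.0668 0.2133] rpy [-3.1405e+00  1.0000e-04  1.5423e+00] F [-0.3  0.4 -0.5] op 0.0414
tool delta [ 0.0863 -0.0769  0.0034] roll -0.0015
```

View pics/w4.png

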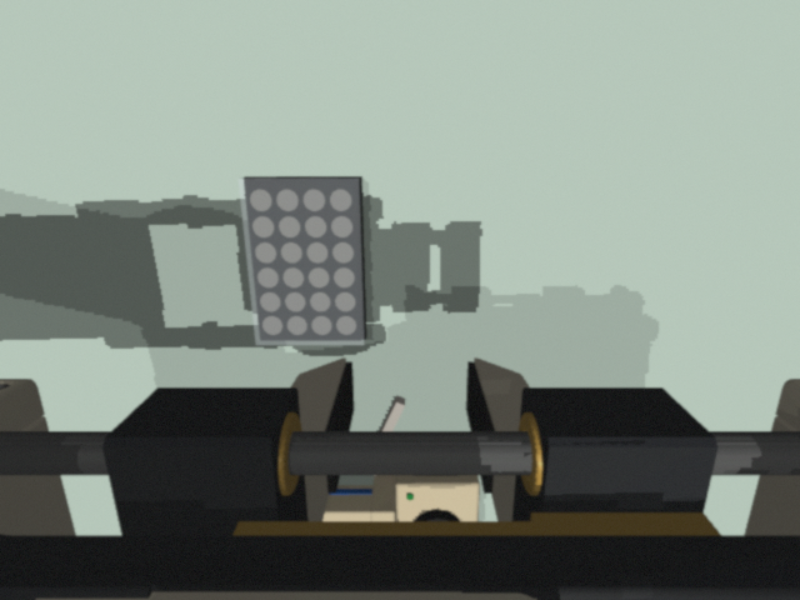

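```bash
cat > m3.py <<'E'
from cell import robot
from h import *
w=robot.read_camera("wrist")
L=[[-64,-43,20],[-64,43,20],[64,43,20],[64,-43,20]]
p,r=fit([(w,L,np.array([[244,178],[361,177],[366,342],[257,345]])/1.25)],[.56,.06,-1.57]); print("plate",p,np.abs(r).max(1).round(1))
ps=[.5225,-.1465,-1.598]
c,sn=np.cos(ps[2]),np.sin(ps[2]); d=p[:2]-ps[:2]; print("plate in scanner",c*d[0]+sn*d[1],-sn*d[0]+c*d[1],p[2]-ps[2])
E
python3 m3.py
```

```text
plate [ 0.52910969  0.06974336 -1.60591514] [3.1 0.4 2.1 0.3]
plate in scanner -0.21634313462844024 0.0007253542655474704 -0.007915138416708434
```

>>> {"api": "step_arm", "payload": {"moves": [[[0.025, -0.02, 0, 0], [0.025, -0.02, 0, 0], [0.025, -0.02, 0, 0], [0.018, -0.017, 0, 0], [0, 0, 0.03, 0], [0, 0, 0.035, 0], [0, 0, 0.035, 0], [0, 0, 0.03, 0]]]}}

```text
time: 8.83
tool_pos: [0.5308, 0.1625, 0.082]
tool_rot: [-3.141, 0.0, 1.534]
contact_force: [-0.2, 0.0, -0.5]
opening: 0.0415
```

>>> {"api": "step_arm", "payload": {"moves": [[[0, 0, 0.03, 0], [0, 0, 0.02, 0], [0, 0, 0.015, 0], [0, 0, 0.008, 0], [0, 0, 0, 0], [0, 0, 0, 0]]]}}

```text
time: 9.33
tool_pos: [0.5317, 0.1624, 0.011]
tool_rot: [3.141, 0.0, 1.536]
contact_force: [0.6, -0.7, 0.8]
opening: 0.0412
```

```bash
python3 sc.py
```

```text
tool in scanner -0.309 0.0008 0.011 1.5362 [ 0.6 -0.7  0.8]
```

>>> {"api": "step_arm", "payload": {"moves": [[[-0.006, -0.0005, 0.002, -0.007], [-0.007, 0, 0, 0], [-0.008, 0, 0, 0], [-0.009, 0, 0, 0], [-0.01, 0, 0, 0], [-0.01, 0, 0, 0], [-0.01, 0, 0, 0], [-0.01, 0, 0, 0]]]}}

```text
time: 10.0
tool_pos: [0.5292, 0.0912, 0.0088]
tool_rot: [3.141, 0.0, 1.544]
contact_force: [-0.0, 1.6, 1.5]
opening: 0.0414
```

>>> {"api": "step_arm", "payload": {"moves": [[[-0.01, 0, 0, 0], [-0.01, 0, 0, 0], [-0.01, 0, 0, 0], [-0.006, 0, 0, 0], [-0.003, 0, 0, 0], [0, 0, 0, 0]]]}}

```text
time: 10.5
tool_pos: [0.528, 0.0526, 0.0086]
tool_rot: [-3.141, 0.0, 1.544]
contact_force: [0.2, -0.1, 0.1]
opening: 0.0413
```

```bash
python3 sc.py;python3 -c "
from cell import robot;import cv2
d=robot.read_camera('scene');a=d['frame'][180:330,195:415,::-1];cv2.imwrite('pics/s5.png',cv2.resize(a,None,fx=3.6,fy=3.6))
d=robot.read_camera('wrist');cv2.imwrite('pics/w5.png',d['frame'][:,:,::-1])"
```

```text
tool in scanner -0.1992 0.0001 0.0086 1.544 [ 0.2 -0.1  0.1]
```

View pics/s5.png

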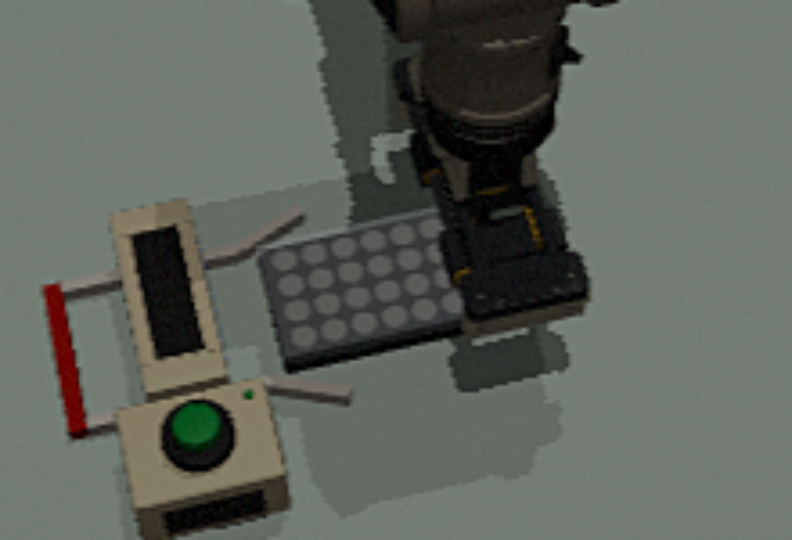

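View pics/w5.png

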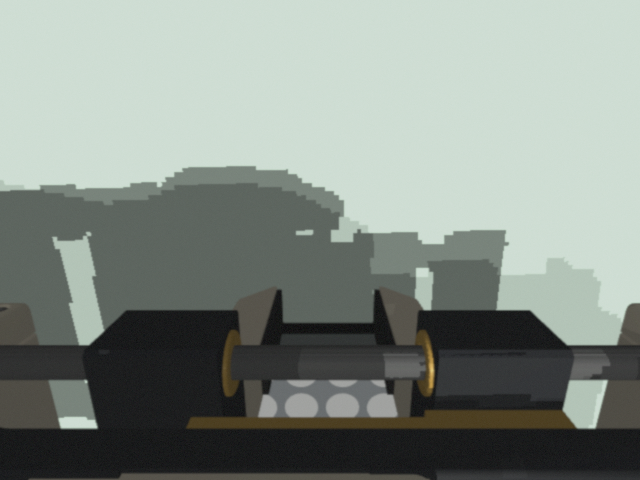

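>>> {"api": "step_arm", "payload": {"moves": [[[-0.005, 0, 0, 0], [-0.007, 0, 0, 0], [-0.008, 0, 0, 0], [-0.008, 0, 0, 0], [-0.008, 0, 0, 0], [-0.008, 0, 0, 0], [-0.008, 0, 0, 0], [-0.008, 0, 0, 0]]]}}

```text
time: 11.27
tool_pos: [0.5265, -0.0076, 0.0087]
tool_rot: [3.142, 0.0, 1.544]
contact_force: [-0.2, 1.1, -1.3]
opening: 0.0413
```

>>> {"api": "step_arm", "payload": {"moves": [[[-0.008, 0, 0, 0], [-0.008, 0, 0, 0], [-0.008, 0, 0, 0], [-0.008, 0, 0, 0], [-0.006, 0, 0, 0], [-0.005, 0, 0, 0], [-0.004, 0, 0, 0], [-0.003, 0, 0, 0]]]}}

```text
time: 11.93
tool_pos: [0.5252, -0.057, 0.0087]
tool_rot: [3.142, 0.0, 1.545]
contact_force: [0.7, 1.1, 0.3]
opening: 0.0412
```

```bash
python3 sc.py;python3 -c "
from cell import robot;import cv2
d=robot.read_camera('scene');a=d['frame'][180:330,195:415,::-1];cv2.imwrite('pics/s6.png',cv2.resize(a,None,fx=3.6,fy=3.6))"
```

```text
tool in scanner -0.0895 0.0003 0.0087 1.5447 [0.7 1.1 0.3]
```

View pics/s6.png

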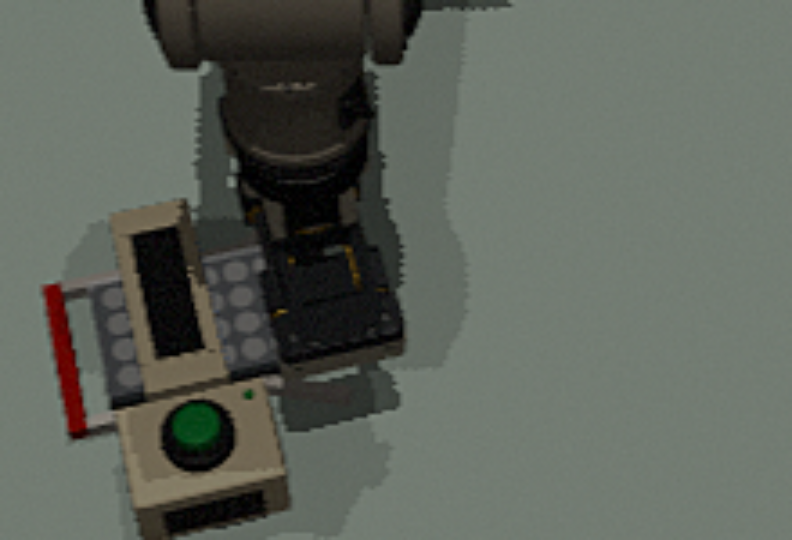

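>>> {"api": "step_arm", "payload": {"moves": [[[-0.003, 0, 0, 0], [-0.003, 0, 0, 0], [-0.003, 0, 0, 0], [-0.002, 0, 0, 0], [-0.002, 0, 0, 0]]]}}

```text
time: 12.4
tool_pos: [0.525, -0.0697, 0.0088]
tool_rot: [3.141, 0.0, 1.545]
contact_force: [-0.3, 0.9, -0.2]
opening: 0.0413
```

>>> {"api": "step_arm", "payload": {"moves": [[[-0.001, 0, 0, 0], [-0.001, 0, 0, 0], [-0.001, 0, 0, 0]]]}}

```text
time: 12.65
tool_pos: [0.5249, -0.0726, 0.0087]
tool_rot: [3.142, 0.0, 1.545]
contact_force: [-0.6, 0.7, 1.2]
opening: 0.0413
```

>>> {"api": "step_arm", "payload": {"moves": [[[-0.001, 0, 0, 0], [-0.001, 0, 0, 0]]]}}

```text
time: 12.82
tool_pos: [0.5246, -0.073, 0.0088]
tool_rot: [-3.141, -0.002, 1.544]
contact_force: [0.7, 14.6, 3.2]
opening: 0.0413
```

>>> {"api": "step_arm", "payload": {"moves": [[[-0.001, 0, 0, 0], [-0.001, 0, 0, 0]]]}}

```text
time: 12.98
tool_pos: [0.5246, -0.0731, 0.0088]
tool_rot: [-3.141, -0.005, 1.544]
contact_force: [2.9, 23.4, 5.2]
opening: 0.0414
```

>>> {"api": "step_arm", "payload": {"moves": [[[-0.001, 0, 0, 0], [-0.001, 0, 0, 0]]]}}

```text
time: 13.15
tool_pos: [0.5245, -0.0732, 0.0088]
tool_rot: [-3.141, -0.007, 1.544]
contact_force: [4.3, 33.0, 6.0]
opening: 0.0412
```

```bash
python3 sc.py;python3 -c "
from cell import robot;import cv2
d=robot.read_camera('scene');a=d['frame'][210:310,195:315,::-1];cv2.imwrite('pics/s7.png',cv2.resize(a,None,fx=6,fy=6,interpolation=cv2.INTER_CUBIC))"
```

```text
tool in scanner -0.0733 0.0 0.0088 1.5438 [ 4.3 33.   6. ]
```

View pics/s7.png

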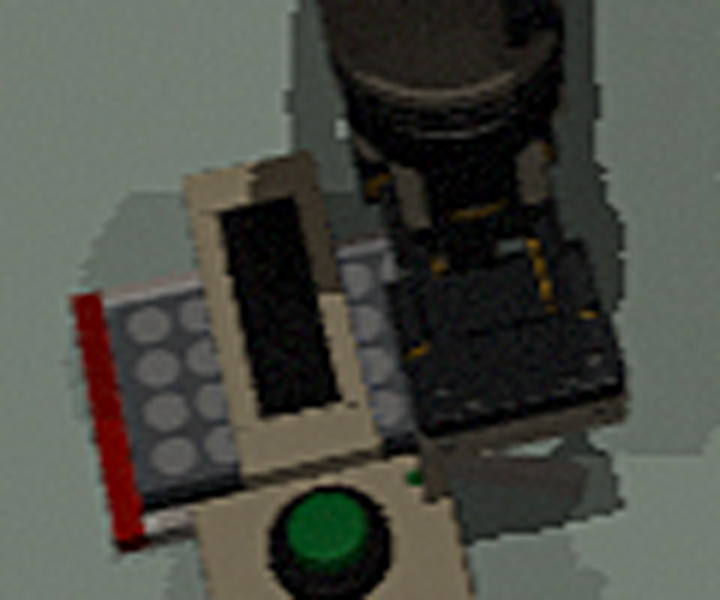

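>>> {"api": "step_arm", "payload": {"moves": [[[0.003, 0, 0, 0], [0.004, 0, 0, 0], [0.008, 0, 0, 0], [0.012, 0, 0, 0], [0.015, 0, -0.01, 0], [0.01, 0, -0.03, 0], [0, 0, -0.035, 0], [0, 0, -0.035, 0]]], "hand": 0.45}}

```text
time: 13.87
tool_pos: [0.5253, -0.0253, 0.1194]
tool_rot: [-3.139, -0.0, 1.546]
contact_force: [0.8, -1.1, 0.6]
opening: 0.0414
```

>>> {"api": "step_arm", "payload": {"moves": [[[0.01, 0.01, -0.035, 0], [0.01, 0.02, -0.03, 0], [0.01, 0.02, -0.01, 0], [0.01, 0.01, 0, 0], [0, 0, 0, 0], [0, 0, 0, 0]]], "hand": 0}}

```text
time: 14.37
tool_pos: [0.5866, 0.0125, 0.1931]
tool_rot: [-3.14, 0.0, 1.546]
contact_force: [1.0, -0.4, 0.1]
opening: 0.0058
```

```bash
python3 sc.py;python3 -c "
from cell import robot;import cv2
d=robot.read_camera('wrist');cv2.imwrite('pics/w8.png',d['frame'][:,:,::-1])
d=robot.read_camera('top');a=d['frame'][175:300,345:465,::-1];cv2.imwrite('pics/t8.png',cv2.resize(a,None,fx=4.4,fy=4.4,interpolation=cv2.INTER_CUBIC))
d=robot.read_camera('scene');a=d['frame'][220:340,195:345,::-1];cv2.imwrite('pics/s8.png',cv2.resize(a,None,fx=4.8,fy=4.8,interpolation=cv2.INTER_CUBIC))"
```

```text
tool in scanner -0.1607 0.0598 0.1931 1.5458 [ 1.  -0.4  0.1]
```

View pics/w8.png

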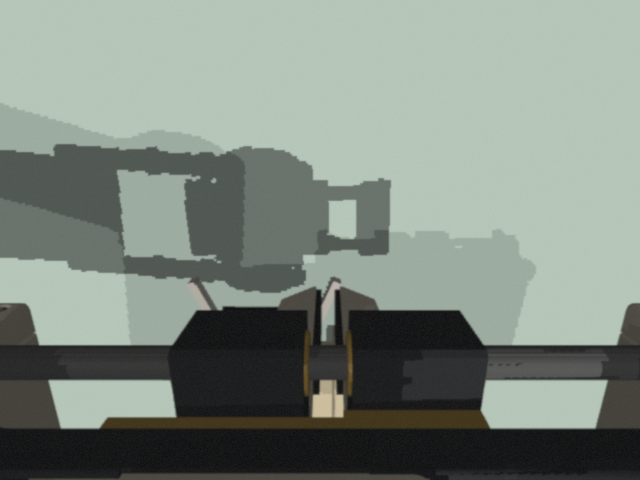

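View pics/s8.png

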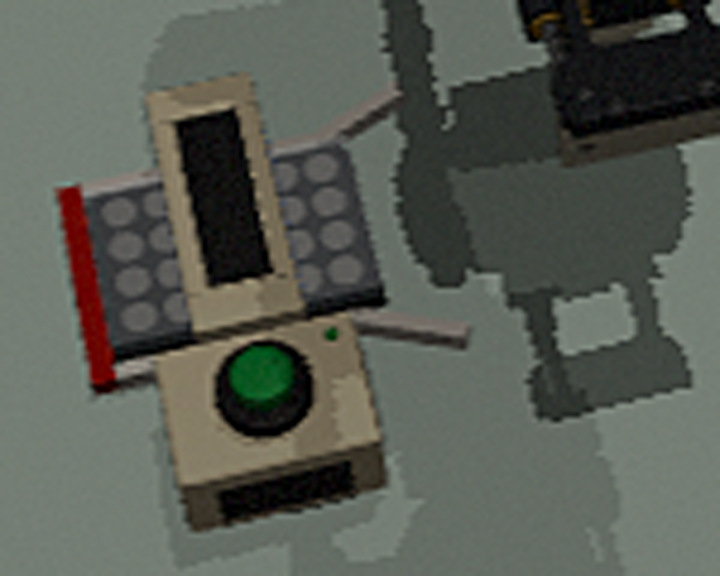

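View pics/t8.png

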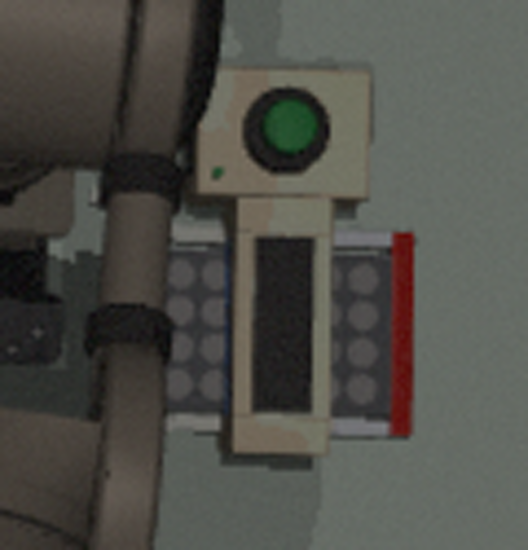

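```bash
python3 - <<'E'
from cell import robot
from h import *
t=robot.read_camera("top"); s=robot.read_camera("scene")
a=np.array([291,125])/4.4+[345,175]-.39; b=np.array([262,371])/4.8+[195,220]-.4
r=least_squares(lambda X:np.concatenate([proj(t,X)[0]-a,proj(s,X)[0]-b]),[.62,-.15,.06]); print(r.x,r.fun)
for z in (.055,.065): print(z,ray(t,a,z),ray(s,b,z))
print(T([.5225,-.1465,-1.598],[0,.1,.06]))
E
python3 go.py .622 -.149 .1 1.5438
```

```text
[ 0.62168318 -0.14952271  0.06922685] [0.19290144 0.0469511  0.18539722 0.00613012]
0.055 [ 0.6239441 -0.1513617  0.055    ] [ 0.61380674 -0.14972433  0.055     ]
0.065 [ 0.62242776 -0.14976859  0.065     ] [ 0.61925828 -0.14983972  0.065     ]
[[ 0.622463   -0.14922003  0.06      ]]
t 14.62 p [0.5864 0.0114 0.1933] rpy [-3.1405e+00  2.0000e-04  1.5441e+00] F [ 0.2 -0.7 -0. ] op 0.0005
tool delta [-0.1594  0.04    0.0933] roll 0.0003
```

>>> {"api": "step_arm", "payload": {"moves": [[[-0.02, 0.005, 0, 0], [-0.03, 0.007, 0, 0], [-0.03, 0.007, 0, 0], [-0.03, 0.007, 0, 0], [-0.03, 0.007, 0, 0], [-0.015, 0.005, 0, 0], [-0.004, 0.002, 0, 0], [0, 0, 0, 0]]]}}

```text
time: 15.28
tool_pos: [0.6226, -0.1494, 0.1932]
tool_rot: [-3.141, -0.0, 1.542]
contact_force: [0.2, 0.3, -0.7]
opening: 0.0004
```

>>> {"api": "step_arm", "payload": {"moves": [[[0, 0, 0.02, 0], [0, 0, 0.03, 0], [0, 0, 0.03, 0], [0, 0, 0.02, 0], [0, 0, 0.01, 0], [0, 0, 0.003, 0], [0, 0, 0, 0]]]}}

```text
time: 15.87
tool_pos: [0.6229, -0.1472, 0.0808]
tool_rot: [-3.141, -0.0, 1.546]
contact_force: [0.5, 0.4, -0.5]
opening: 0.0
```

```bash
python3 sc.py;python3 go.py .622 -.149 .07 1.5438;python3 -c "
from cell import robot;import cv2
d=robot.read_camera('scene');a=d['frame'][220:340,195:345,::-1];cv2.imwrite('pics/s9.png',cv2.resize(a,None,fx=4.8,fy=4.8,interpolation=cv2.INTER_CUBIC))"
```

```text
tool in scanner -0.002 0.1004 0.0808 1.5457 [ 0.5  0.4 -0.5]
t 15.87 p [ 0.6229 -0.1472  0.0808] rpy [-3.1412e+00 -2.0000e-04  1.5457e+00] F [ 0.5  0.4 -0.5] op 0.0
tool delta [-0.0018 -0.0008  0.0108] roll 0.0019
```

View pics/s9.png

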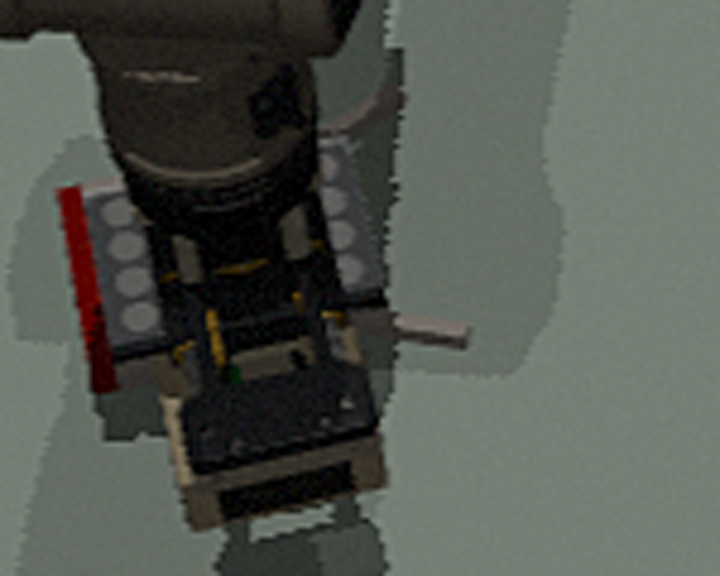

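The plate stays home and the gripper is over the pod. I'll press gently now.

>>> {"api": "step_arm", "payload": {"moves": [[[-0.002, 0, 0.003, 0], [0, 0, 0.003, 0], [0, 0, 0.002, 0], [0, 0, 0.002, 0], [0, 0, 0.002, 0], [0, 0, 0, 0]]]}}

```text
time: 16.42
tool_pos: [0.6231, -0.1503, 0.0689]
tool_rot: [3.141, 0.0, 1.545]
contact_force: [-0.7, -0.8, 2.9]
opening: 0.0003
```

>>> {"api": "step_arm", "payload": {"moves": [[[0, 0, 0.002, 0], [0, 0, 0.002, 0], [0, 0, 0, 0]]]}}

```text
time: 16.67
tool_pos: [0.6232, -0.1504, 0.0662]
tool_rot: [3.14, 0.001, 1.545]
contact_force: [-2.8, -0.2, 9.5]
opening: 0.0004
```

>>> {"api": "step_arm", "payload": {"moves": [[[0, 0, 0.002, 0], [0, 0, 0, 0]]]}}

```text
time: 16.83
tool_pos: [0.6233, -0.1504, 0.066]
tool_rot: [3.139, 0.001, 1.545]
contact_force: [-6.4, 0.9, 20.0]
opening: 0.0006
```

>>> {"api": "step_arm", "payload": {"moves": [[[0, 0, 0.001, 0], [0, 0, 0, 0], [0, 0, 0, 0]]]}}

```text
time: 17.08
tool_pos: [0.6233, -0.1504, 0.0658]
tool_rot: [3.139, 0.001, 1.545]
contact_force: [-8.8, 1.5, 26.2]
opening: 0.0007
```

>>> {"api": "step_arm", "payload": {"moves": [[[0, 0, -0.003, 0], [0, 0, 0, 0]]]}}

```text
time: 17.25
tool_pos: [0.6232, -0.1503, 0.0663]
tool_rot: [3.14, 0.001, 1.545]
contact_force: [-0.5, -0.9, 5.8]
opening: 0.0004
```

>>> {"api": "step_arm", "payload": {"moves": [[[0, 0, -0.002, 0], [0, 0, 0, 0]]]}}

```text
time: 17.42
tool_pos: [0.6232, -0.1503, 0.0674]
tool_rot: [3.14, 0.001, 1.545]
contact_force: [-0.2, -0.6, 3.8]
opening: 0.0005
```

>>> {"api": "step_arm", "payload": {"moves": [[[0, 0, -0.002, 0], [0, 0, 0, 0]]]}}

```text
time: 17.58
tool_pos: [0.6231, -0.1503, 0.069]
tool_rot: [3.141, 0.0, 1.545]
contact_force: [0.9, -0.0, 2.5]
opening: 0.0006
```

>>> {"api": "step_arm", "payload": {"moves": [[[0, 0, -0.002, 0], [0, 0, 0, 0]]]}}

```text
time: 17.75
tool_pos: [0.623, -0.1503, 0.0708]
tool_rot: [3.141, 0.0, 1.545]
contact_force: [0.8, -1.8, 3.0]
opening: 0.0004
```

The force fell off gradually over about 6 mm, so the button was bottomed at 0.066 and springs back. I'll retreat and check.

>>> {"api": "step_arm", "payload": {"moves": [[[0, 0, -0.005, 0], [0, 0, -0.015, 0], [0, 0, -0.03, 0], [0, 0, -0.035, 0], [0, 0, -0.03, 0], [0.03, 0, -0.01, 0], [0.035, 0, 0, 0], [0.035, 0, 0, 0]]]}}

```text
time: 18.42
tool_pos: [0.6252, -0.0495, 0.1965]
tool_rot: [3.141, -0.0, 1.543]
contact_force: [0.3, 1.0, -1.3]
opening: 0.0003
```

>>> {"api": "step_arm", "payload": {"moves": [[[0.035, 0, 0, 0], [0.035, 0, 0, 0], [0.035, 0, 0, 0], [0.035, 0, 0, 0], [0.02, 0, 0, 0], [0, 0, 0, 0], [0, 0, 0, 0]]]}}

```text
time: 19.0
tool_pos: [0.6289, 0.111, 0.1951]
tool_rot: [-3.14, 0.0, 1.547]
contact_force: [0.4, -0.5, 0.2]
opening: 0.0005
```

```bash
python3 sc.py;python3 -c "
from cell import robot;import cv2
d=robot.read_camera('top');cv2.imwrite('pics/t10.png',d['frame'][:,:,::-1])
d=robot.read_camera('scene');a=d['frame'][220:340,195:345,::-1];cv2.imwrite('pics/s10.png',cv2.resize(a,None,fx=4.8,fy=4.8,interpolation=cv2.INTER_CUBIC))"
```

```text
tool in scanner -0.2603 0.0993 0.1951 1.5474 [ 0.4 -0.5  0.2]
```

View pics/s10.png

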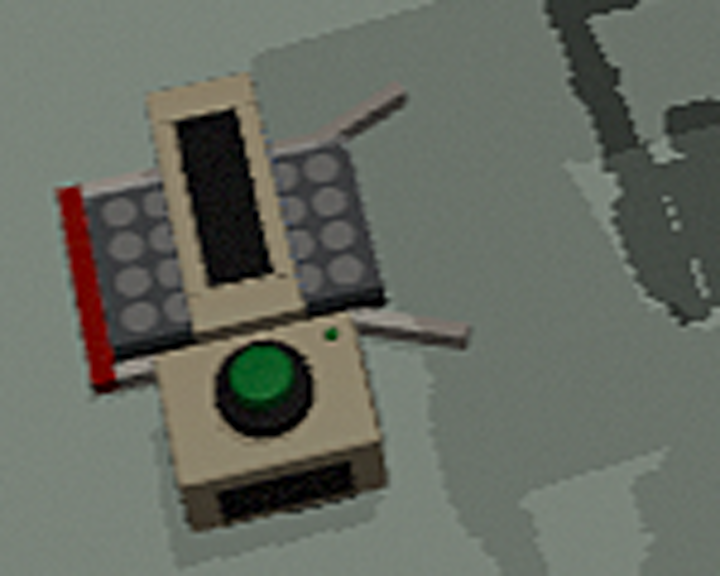

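View pics/t10.png

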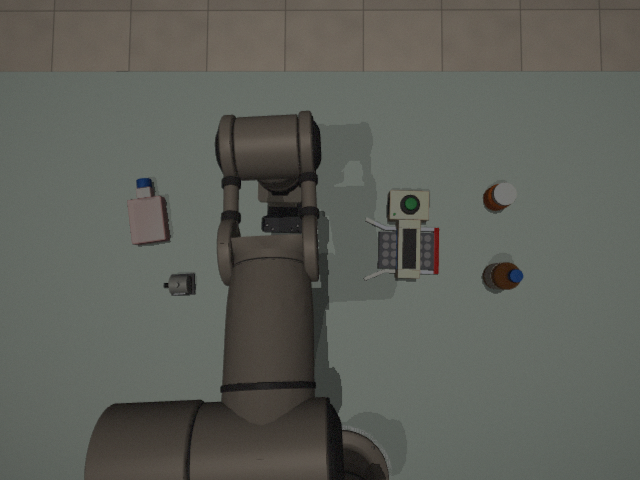

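```bash
python3 -c "
from cell import robot; print(robot.hand_in())"
```

```text
the job is handed in; nothing more can be done
None
```

I pushed the plate home against the red end stop, then pressed the start button right down and released it. The job was handed in at about 19 s.

**Plate:** I squared it to the lane with a two-finger push on its side, then pushed it from its trailing end through the rails and under the bridge. The push force rose sharply to 33 N, with the fingers where the plate's home position should put them. The last pictures show no visible gap at the stop.

**Button:** Only after that, I pressed with shut fingers. It bottomed at about 26 N. On the way up the force dropped from 5.8 to about 3 N over the next 5 mm of lift, which fits a sprung button, and the last picture shows it back up.

**Bystanders:** The bottle, jar, counter and flask are where they were in the first top picture. The arm ended clear of everything.

**Checks that disagreed:**
- The first scene-camera fit of the plate was about 1 cm off the top view. The wrist camera agreed with the top view, so I used those.
- The cameras put the button top at about 69 mm, but contact suggested about 72 mm. I pressed by force, so this did not affect the press.

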